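# Feel out the air valve left latched open and release it

## Robot

A 6-joint arm with a two-finger parallel gripper is mounted at the origin on a cart in front of the work surface, level with it; the furniture and walls round the work are solid. World frame = base frame: x ahead of the robot, y to its left, z up, the work surface at z = 0. Lengths are in mm, angles in rad, forces in N, time in s.
With the tool pointing down it reaches from about 325 to 875 mm from the base axis. Payload 4.4 kg.
Tool frame: the origin (TCP) lies at the very end of the fingers, on their centre line; the grasp point (between the pads) lies behind it (ctrl.hold_point_z is the z of the grasp point in the tool frame, in mm); z points along the fingers, y is the line along which they close (so a half turn about z gives the same grasp; the last joint's range is limited). The gripper opens to 85 mm and grips with 20 to 120 N. Pads are 22 mm wide; open, the fingers measure 114 mm over their backs; the gripper's body (76 mm by 85 mm) begins 54 mm behind the grasp point. The pads swing forward as they close: fully open they stand 13 mm farther back than shut.
Start: joints at [-1.49, 0.207, 1.542, -0, 1.393, -0.15], TCP at [131.522, -559.758, 231.282] pointing down, gripper open.
Joint ranges: [-2.73, 2.73], [-0.86, 2.22], [0.23, 2.46], [-1.11, 4.25], [0.08, 2.63], [-2.82, 2.82]. Speed limits (rad/s): [2.79, 2.79, 3.14, 3.14, 3.14, 3.14].

## Interface

Orientations are given as a unit quaternion [w, x, y, z].
In Python, from plant import ctrl gives the robot as it stands.
- The arm moves only by the tool play_rows, never from a script. Its argument "motion" is a list of rows, each a list of 6 numbers: the shift along the tool's x, y, z in units of 0.03 m (1.0 is 0.03 m), then the turn, a rotation vector about the tool's x, y, z in units of 4 degrees (1.0 is 4 degrees). In form: [[dx, dy, dz, wx, wy, wz], ...]. A call has 1 to 20 rows; each row shifts and turns the commanded pose from where the row before left it, along the tool's axes as they then stand; what a row does not reach is not made up. A row lasts 1/12 s, in which the tool goes at most 41.7 mm and 7.16 degrees, less where a joint would pass 70% of its speed; a pose out of reach is approached as far as the arm can. A call with a number of a shift or a turn outside -1 to 1 is refused whole. A call with a gripper value outside its range is refused whole. "fingers" is the finger opening in mm, from 0 to 85.4, set as the call begins (left out, the last holds). The fingers move at their own pace and stop on an object; "grip_force" is the grip in N (left out, the last holds). Time passes only in rows, so rows that do not move let the fingers close. It gives the time, the measured TCP pose, the force, the opening and the grip force at its end, in the units of the state.
- ctrl.read_state(): the state, without advancing time (a new reading comes with each control period).
- ctrl.camera(name): name is "scene" or "top"; returns the picture (480x640x3 uint8, red, green, blue); there is no depth.
- ctrl.camera_info(name): a dict with "fovy" (degrees; the focal length in pixels is half the picture's height over the tangent of half this angle, whatever the lens; pixels are square), "cx", "cy" (the principal point, pixels), "k1" (the pictures are not rectified: a ray, as slopes to the right and down, at radius r is drawn at 1 + k1 r^2 times it, then the intrinsics apply), "extrinsics" (4x4, takes a point from world to camera coordinates). Camera axes: x right, y down, z forward; pixel columns grow to the right and rows downward; lengths in mm; the calibration is good to about 2 mm. A picture is of the moment at which its call begins. camera_info takes no time and is no camera call.
- ctrl.finish_job(): hands the job in; it is judged then, once.
Trained networks look in the newest picture that a camera, given by its name, has taken for a name from the list of things; names that differ only in an ending like _2 or _b are one class to them, and where a whole thing is asked for, a point or a joint stands for the part that bears it (a point fixed in the world has none). Each returns a list of dicts, best first, with "confidence" (0 to 1); they miss things now and then, are a little off and sometimes report something else, mostly with a low value. They report only what shows in the picture. A call takes as long as a camera call.
- ctrl.look_for(camera, label): "centre" ([x, y, z] in mm, in the coordinates of the camera as it stood for that picture, good to about 4 mm: the middle of the surface that is visible of it).
The state is a dict: "time": time; "joint_pos": joint angles; "joint_vel": joint speeds; "joint_torque": joint torques, N m; "ee_pos": TCP position; "orientation": TCP orientation; "ft_force": force on the tool from outside, world axes, zero at the start; "moment": the same for the moment, N m; "opening": opening from 0.0 (shut) to 1.0 (fully open); "finger_force": force on a finger pad.
Only numpy, scipy, OpenCV 4.12 (cv2) and the standard library are available. Lean on these libraries where they do the work, as an engineer would, in place of code of your own. Each camera call takes 0.05 s, during which the arm holds its last target. There are 200 camera calls.

## Task

The raised float in the sight glass of the air bar shows that one of its four push-push valves was left latched open. With a fingertip, start at the sight glass on the left and go along the row, tapping each of the four keys in turn, too lightly to latch or release any, to feel which one is slack. Only then press that one key fully down and let it go, so that its valve springs shut and the float drops; latch no other valve and leave the things lying about where they are.

Things in the scene. Friction and masses are not known exactly. Their poses are not given: they have to be found in the camera images.
- air_bar: Air bar fixed to the bench: aluminium block 180 mm long (its y axis, along the keys, to the left), 60 mm deep (x axis, away from the robot), 54 mm high on a 40 mm wooden riser; four push-push valves inside, a key over each, a brass outlet in front of each (to 46 mm from the row). Sight glass on its left end, 44 mm past key_1, 27 mm thick, to 130 mm up. Origin on the bench under mid-row; z up.
- key_1: First of four identical keys, the leftmost, next to the sight glass; keys are 44 mm apart: domed black rubber dust boot, 24 mm across, over one valve; origin at the centre of its top, 112 mm above the bench, 18 mm above the block; moves straight down, at most 7 mm, and springs back. All four boots stand equally high whether the valve beneath is latched or not; only touch tells.
- key_2: Second key from the sight glass: domed black rubber dust boot, 24 mm across, over one valve; origin at the centre of its top, 112 mm above the bench, 18 mm above the block; moves straight down, at most 7 mm, and springs back. A free key resists within its first mm: it takes 4.5 N before its valve moves, about 6.5 N at 3 mm down, and latches open if pushed more than about 5 mm down (8.5 N).
- key_3: Third key: domed black rubber dust boot, 24 mm across, over one valve; origin at the centre of its top, 112 mm above the bench, 18 mm above the block; moves straight down, at most 7 mm, and springs back. The key over the latched valve is slack: it sinks 4 mm at under 1 N, then meets the held valve (5 to 8 N). Pushed fully down (7 mm, about 10 N) and let go, the valve is released.
- key_4: Fourth and rightmost key: domed black rubber dust boot, 24 mm across, over one valve; origin at the centre of its top, 112 mm above the bench, 18 mm above the block; moves straight down, at most 7 mm, and springs back. Taps of 2 to 4 N are light enough to change nothing; a push that stops short of 5 mm leaves any valve as it was.
- float_top (a point): Centre of the top of the dark steel float (18 mm across) inside the sight glass: at rest at the bottom while every valve is shut, about 10 mm up while any valve is latched. It is enclosed and cannot be touched.
- float_rest (a point): Where float_top lies when all four valves are shut, 76.5 mm above the bench in the axis of the sight glass; z up. Fixed to the bar.
- marker: Loose marker pen, 135 mm long, 16 mm thick, lying left of the bar; origin at the centre of its underside. A bystander.
- cell: Loose round battery cell, 50 mm long, 15 mm thick, lying near the sight glass; origin at the centre of its underside. A bystander.
- tape_roll: Loose roll of masking tape, 96 mm across, 25 mm high, right of the bar; origin at the centre of its underside. A bystander.
- sanding_block: Loose cork sanding block, 86 x 46 x 27 mm, right of the bar; origin at the centre of its underside. A bystander.
- offcut: Loose dark wood offcut, 62 x 32 x 20 mm, left of the bar; origin at the centre of its underside. A bystander.
- valve_a_stem (a joint): Downward travel in m (0 shut and sprung up, about 0.004 latched open, 0.0066 fully down) of one of the four valves inside the bar. The valves are named in no order and stand under the keys in any order: this number does not tell which key. This one starts shut.
- valve_b_stem (a joint): Downward travel in m (0 shut and sprung up, about 0.004 latched open, 0.0066 fully down) of one of the four valves inside the bar. The valves are named in no order and stand under the keys in any order: this number does not tell which key. This one starts shut.
- valve_c_stem (a joint): Downward travel in m (0 shut and sprung up, about 0.004 latched open, 0.0066 fully down) of one of the four valves inside the bar. The valves are named in no order and stand under the keys in any order: this number does not tell which key. This one starts shut.
- valve_d_stem (a joint): Downward travel in m (0 shut and sprung up, about 0.004 latched open, 0.0066 fully down) of one of the four valves inside the bar. The valves are named in no order and stand under the keys in any order: this number does not tell which key. This one starts latched.
- flex_shaft: Fixed obstacle: black flexible drive shaft of the carving handpiece. With the handpiece on its rest it runs level, along the bench, 140 to 170 mm up and 50 to 95 mm behind the row of keys, and rises to the ceiling beyond the right end of the bar. Keep the gripper's body in front of it or above it.
- magnifier_lamp: Fixed obstacle: white magnifier lamp left of and behind the bar. Its round head hangs 180 to 240 mm above the bench, 100 mm or more to the left of key_1. Origin on the bench under its arm.

How it is judged:
By the outcome, as a careful person would: the job done as asked, in the order asked, and still so for the second after the job is handed in, with the robot touching nothing.
It also fails if it takes over 45 s, if anything falls off the work surface, if the arm or the gripper's body presses on something with over 40 N, if the wrist force passes 120 N, or if a joint passes its speed limit or range.

## Working session

There is one attempt and no reset: what is moved stays moved. The work goes in short steps, Python scripts to look and compute and a tool call to move; the robot and the scene stay as the last step left them, time stands still between calls to the robot, and variables do not carry over. Pictures are saved under pics/ and viewed, at most 10 in all, crops included, and the job is handed in when it is done.

Besides the shell and the picture viewer there is one more tool, called after "Request:" as a command line: name --pt "numbers of a row" for each row, then --argument value for the rest. play_rows: Moves the arm, as the interface text tells. Shifts and turns lie within -1 to 1; 1 stands for 0.03 m of shift or 4 degrees of turn. Its arguments: {"type":"object","properties":{"motion":{"type":"array"},"fingers":{"type":"number"},"grip_force":{"type":"number"}},"required":["motion"]}

```bash
mkdir -p pics; cat > h.py <<'E'
import numpy as np,cv2
from plant import ctrl
def cam(n):
    i=ctrl.camera_info(n);f=240/np.tan(np.radians(i["fovy"])/2);return i,f,np.array(i["extrinsics"])
def proj(n,p):
    i,f,E=cam(n);c=E[:3,:3]@np.array(p,float)+E[:3,3];s=c[:2]/c[2];s=s*(1+i["k1"]*(s@s));return s*f+[i["cx"],i["cy"]]
def ray(n,u,v,z):
    i,f,E=cam(n);d=(np.array([u,v])-[i["cx"],i["cy"]])/f;s=d.copy()
    for _ in range(20): s=d/(1+i["k1"]*(s@s))
    R=E[:3,:3];o=-R.T@E[:3,3];w=R.T@np.array([s[0],s[1],1]);return o+w*(z-o[2])/w[2]
def world(n,c):
    E=cam(n)[2];return E[:3,:3].T@(np.array(c)-E[:3,3])
E
python3 - <<'E'
from h import *
for n in("scene","top"):
    im=ctrl.camera(n);cv2.imwrite(f"pics/{n}0.png",im[:,:,::-1])
    for l in("air_bar","key_1","float_top"):
        for d in ctrl.look_for(n,l)[:5]:
            w=world(n,d["centre"]);print(n,l,round(d["confidence"],2),w.round(0),proj(n,w).round(0))
s=ctrl.read_state();print({k:np.round(s[k],3) for k in s});print(ctrl.hold_point_z)
E
```

```text
scene key_1 0.53 [ 400. -288.   35.] [306. 281.]
scene float_top 0.39 [389.  -7.  16.] [231. 245.]
top air_bar 0.66 [ 419. -231.   95.] [322. 256.]
top key_1 0.69 [ 421. -309.  115.] [361. 255.]
{'time': np.float64(0.4), 'joint_pos': array([-1.49 ,  0.207,  1.542, -0.   ,  1.394, -0.151]), 'joint_vel': array([ 0.001,  0.   , -0.003,  0.001, -0.002,  0.002]), 'joint_torque': array([-1.0000e-03, -3.8250e+01, -2.9143e+01, -0.0000e+00,  4.0000e-03,
       -0.0000e+00]), 'ee_pos': array([ 131.518, -559.63 ,  231.104]), 'orientation': array([-0.   ,  0.993,  0.115,  0.   ]), 'ft_force': array([-0.174,  0.514, -0.211]), 'moment': array([-0.051, -0.021, -0.026]), 'finger_force': np.float64(0.0), 'opening': np.float64(1.0)}
-18.700000000000003
```

View pics/top0.png

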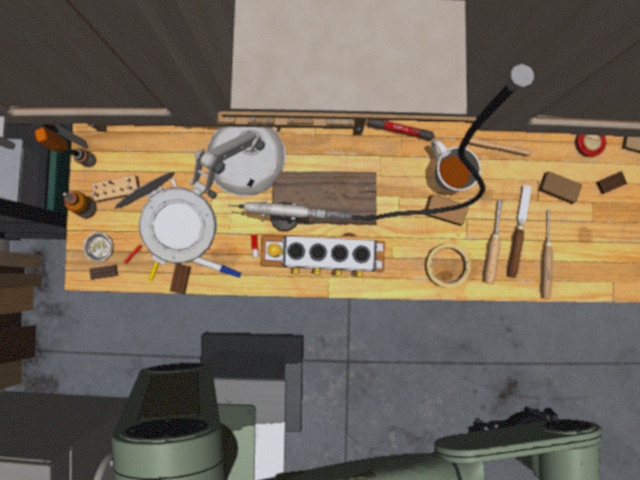

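View pics/scene0.png

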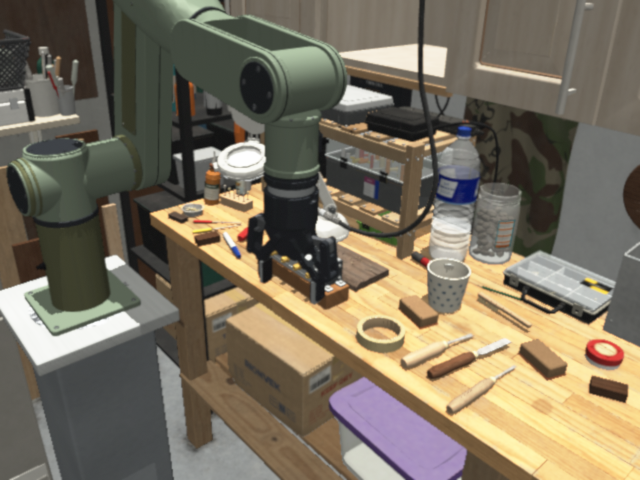

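The top view shows the four dark boots at about (295,251), (317,252), (339,253) and (361,254), with the sight glass at (274,250). The shaft runs behind them, along row 215. I'll refine the key centres and fit the row.

```bash
python3 - <<'E'
from h import *
g=cv2.cvtColor(cv2.imread("pics/top0.png"),cv2.COLOR_BGR2GRAY)
P=[]
for u,v in((295,251),(317,252),(339,253),(361,254)):
    w=g[v-11:v+12,u-11:u+12]; n,l,s,c=cv2.connectedComponentsWithStats((w<75).astype(np.uint8))
    k=1+np.argmax(s[1:,4]); px=c[k]+[u-11,v-11]; p=ray("top",*px,106); P.append(p); print(px.round(1),s[k],p.round(1))
P=np.array(P);print(np.linalg.norm(np.diff(P,axis=0),axis=1))
m=P.mean(0);d=P[0]-P[3];d/=np.linalg.norm(d);yaw=np.degrees(np.arctan2(-d[0],d[1]))
print("mid",m,"yaw",yaw)
for k in range(4): print(k+1,(m+d*(66-44*k)).round(1))
for u,v in((274,250),): print("glass",ray("top",u,v,130), m+d*110)
for px in ((300,218),(350,220),(400,212),(450,206),(480,195)): print("shaft",ray("top",*px,155).round(0))
E
cat > crop.py <<'E'
E
python3 -c "
import cv2;a=cv2.imread('pics/top0.png')[190:310,230:390];cv2.imwrite('pics/crop0.png',cv2.resize(a,None,fx=5,fy=5,interpolation=2))"
```

```text
[295.6 250.6] [  4   4  15  14 163] [ 427.7 -178.2  106. ]
[317.5 251.7] [  5   4  14  14 160] [ 426.4 -222.3  106. ]
[339.1 252.7] [  4   4  15  14 164] [ 425.4 -265.6  106. ]
[361.  253.7] [  4   4  15  14 159] [ 424.2 -309.6  106. ]
[44.06156075 43.38880132 43.97845513]
mid [ 425.9246858  -243.92461606  106.        ] yaw -1.5217126407766675
1 [ 427.7 -177.9  106. ]
2 [ 426.5 -221.9  106. ]
3 [ 425.3 -265.9  106. ]
4 [ 424.2 -309.9  106. ]
glass [ 427.02133544 -136.51939716  130.        ] [ 428.8458209 -133.9634094  106.       ]
shaft [ 489. -187.  155.]
shaft [ 487. -284.  155.]
shaft [ 505. -380.  155.]
shaft [ 519. -478.  155.]
shaft [ 542. -538.  155.]
```

View pics/crop0.png

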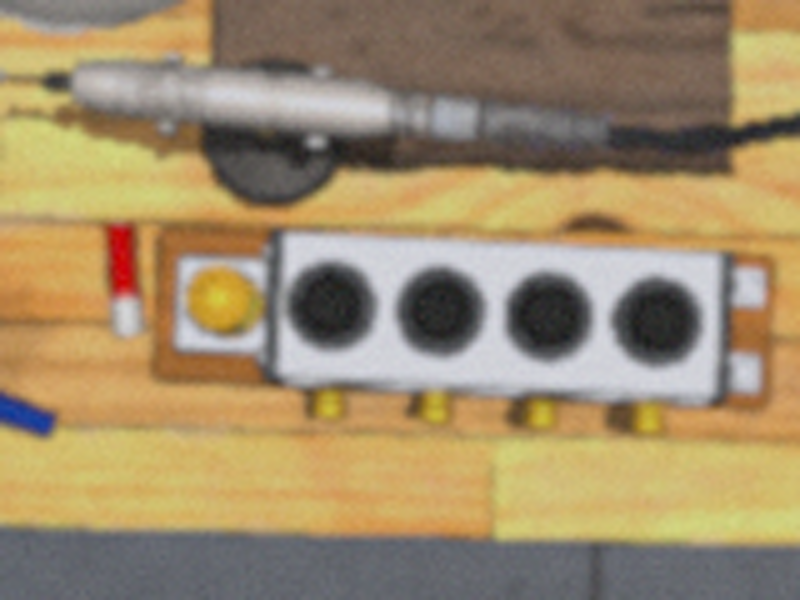

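The spacing comes out at 44 mm and the height agrees, so I trust the row fit: yaw is -1.5° and key_1 is at (427.7, -178). I'll shut the fingers, turn so they lie along the row, then fly to above key_1.

Request:
play_rows --pt "0 0 0 0 0 0.92" --pt "0 0 0 0 0 0.92" --pt "0 0 0 0 0 0.92" --pt "0 0 0 0 0 0.92" --pt "0.636 -0.866 0 0 0 0" --pt "0.636 -0.866 0 0 0 0" --pt "0.636 -0.866 0 0 0 0" --pt "0.636 -0.866 0 0 0 0" --pt "0.636 -0.866 0 0 0 0" --pt "0.636 -0.866 0 0 0 0" --pt "0.636 -0.866 0 0 0 0" --pt "0.636 -0.866 0 0 0 0" --pt "0.636 -0.866 0 0 0 0" --pt "0.636 -0.866 0 0 0 0" --pt "0.636 -0.866 0 0 0 0" --pt "0.636 -0.866 0 0 0 0" --pt "0.636 -0.866 0 0 0 0" --pt "0.636 -0.866 0 0 0 0" --pt "0.636 -0.866 0 0 0 0" --pt "0 0 0 0 0 0" --fingers 0 --grip_force 20

```text
time: 2.07
ee_pos: [430.3, -173.6, 231.6]
orientation: [-0.001, 1.0, -0.01, 0.001]
ft_force: [-0.6, 0.1, 0.4]
opening: 0.002
finger_force: 0.0
```

Request:
play_rows --pt "0 0 0 0 0 0" --pt "0 0 0.8 0 0 0" --pt "0 0 0.8 0 0 0" --pt "0 0 0.8 0 0 0" --pt "0 0 0.8 0 0 0" --pt "0 0 0 0 0 0" --pt "0 0 0 0 0 0"

```text
time: 2.65
ee_pos: [426.2, -178.0, 134.3]
orientation: [-0.001, 1.0, -0.014, -0.002]
ft_force: [-0.6, -0.3, 1.0]
opening: -0.002
finger_force: 0.0
```

```bash
python3 - <<'E'
from h import *
s=ctrl.read_state();print(s["ee_pos"],s["orientation"],s["ft_force"],s["joint_pos"])
a=ctrl.camera("scene");cv2.imwrite("pics/s1.png",cv2.resize(a[170:350,190:400,::-1],None,fx=3.3,fy=3.3,interpolation=2))
b=ctrl.camera("top");cv2.imwrite("pics/t1.png",cv2.resize(b[180:310,220:400,::-1],None,fx=4,fy=4,interpolation=2))
E
```

```text
[ 426.18685116 -177.95060139  134.30377145] [-8.44086405e-04  9.99901919e-01 -1.38830665e-02 -1.64297950e-03] [-0.63556432 -0.31053559  1.02276121] [-5.83036497e-01  7.62437941e-02  1.90605145e+00 -3.79982221e-04
  1.16297518e+00  1.01567825e+00]
```

View pics/s1.png

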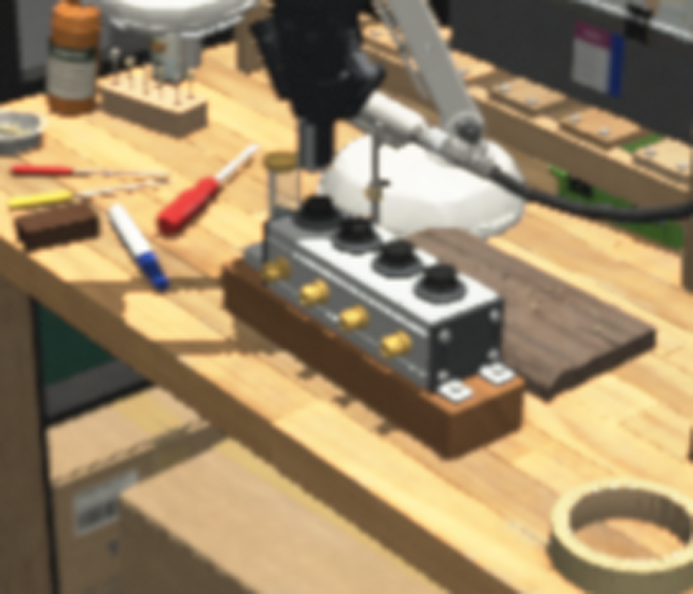

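The fingertip sits right over key_1, about 22 mm above it. I'll come down to just above contact.

Request:
play_rows --pt "0.02 0 0.3 0 0 0" --pt "0.02 0 0.3 0 0 0" --pt "0 0 0.05 0 0 0" --pt "0 0 0 0 0 0" --pt "0 0 0 0 0 0" --pt "0 0 0 0 0 0"

```text
time: 3.25
ee_pos: [429.2, -177.7, 116.0]
orientation: [0.0, 1.0, -0.013, 0.0]
ft_force: [0.6, -0.2, -0.1]
opening: 0.001
finger_force: 0.0
```

Request:
play_rows --pt "0 0 0.03 0 0 0" --pt "0 0 0 0 0 0" --pt "0 0 0 0 0 0"

```text
time: 3.5
ee_pos: [429.1, -177.7, 115.0]
orientation: [0.0, 1.0, -0.013, 0.0]
ft_force: [-1.1, 0.2, -0.3]
opening: -0.002
finger_force: 0.0
```

Request:
play_rows --pt "0 0 0.02 0 0 0" --pt "0 0 0 0 0 0" --pt "0 0 0 0 0 0"

```text
time: 3.75
ee_pos: [429.0, -177.7, 114.3]
orientation: [0.0, 1.0, -0.013, 0.0]
ft_force: [0.1, 0.0, 0.5]
opening: -0.001
finger_force: 0.0
```

Request:
play_rows --pt "-0.03 0 0.05 0 0 0" --pt "0 0 0 0 0 0" --pt "0 0 0 0 0 0"

```text
time: 4.0
ee_pos: [427.9, -177.6, 112.6]
orientation: [-0.0, 1.0, -0.013, -0.0]
ft_force: [-0.2, -0.0, -0.1]
opening: 0.001
finger_force: 0.0
```

Request:
play_rows --pt "0 0 0.025 0 0 0" --pt "0 0 0 0 0 0" --pt "0 0 0 0 0 0"

```text
time: 4.25
ee_pos: [428.1, -177.7, 112.0]
orientation: [-0.0, 1.0, -0.013, -0.0]
ft_force: [-0.5, 0.7, 0.7]
opening: -0.003
finger_force: 0.2
```

Request:
play_rows --pt "0 0 0.02 0 0 0" --pt "0 0 0 0 0 0" --pt "0 0 0 0 0 0"

```text
time: 4.5
ee_pos: [428.2, -177.7, 111.6]
orientation: [0.0, 1.0, -0.013, 0.0]
ft_force: [-0.5, -0.1, 2.1]
opening: -0.004
finger_force: 1.0
```

Request:
play_rows --pt "0 0 0.01 0 0 0" --pt "0 0 0 0 0 0" --pt "0 0 0 0 0 0"

```text
time: 4.75
ee_pos: [428.2, -177.7, 111.4]
orientation: [0.0, 1.0, -0.013, 0.0]
ft_force: [-1.4, -0.0, 3.8]
opening: 0.001
finger_force: 2.1
```

Key_1 gives 3.8 N after about 0.6 mm, so it is free. On to key_2.

Request:
play_rows --pt "0 0 -0.2 0 0 0" --pt "0 0 -0.2 0 0 0" --pt "0 0.4 0 0 0 0" --pt "0 0.4 0 0 0 0" --pt "0 0.4 0 0 0 0" --pt "0 0.267 0 0 0 0" --pt "0 0 0 0 0 0" --pt "0 0 0 0 0 0" --pt "0 0 0.15 0 0 0" --pt "0 0 0.15 0 0 0" --pt "0 0 0.03 0 0 0" --pt "0 0 0 0 0 0" --pt "0 0 0 0 0 0" --pt "0 0 0 0 0 0"

```text
time: 5.92
ee_pos: [427.0, -221.4, 113.2]
orientation: [-0.0, 1.0, -0.013, 0.0]
ft_force: [-0.2, -0.4, 0.0]
opening: 0.005
finger_force: 0.0
```

Request:
play_rows --pt "0 0 0.03 0 0 0" --pt "0 0 0.01 0 0 0" --pt "0 0 0 0 0 0" --pt "0 0 0 0 0 0"

```text
time: 6.25
ee_pos: [427.0, -221.7, 112.1]
orientation: [0.0, 1.0, -0.013, 0.0]
ft_force: [-0.6, 0.3, -0.4]
opening: 0.001
finger_force: 0.0
```

Request:
play_rows --pt "0 0 0.02 0 0 0" --pt "0 0 0 0 0 0" --pt "0 0 0 0 0 0"

```text
time: 6.5
ee_pos: [427.0, -221.7, 111.7]
orientation: [0.0, 1.0, -0.013, 0.0]
ft_force: [-1.2, -0.1, 1.3]
opening: -0.005
finger_force: 0.9
```

Request:
play_rows --pt "0 0 0.01 0 0 0" --pt "0 0 0 0 0 0" --pt "0 0 0 0 0 0"

```text
time: 6.75
ee_pos: [427.1, -221.7, 111.5]
orientation: [0.0, 1.0, -0.013, 0.0]
ft_force: [-0.6, 0.7, 2.8]
opening: 0.002
finger_force: 2.0
```

Key_2 gives 2.8 N after about 0.5 mm, so it is free too. On to key_3.

Request:
play_rows --pt "0 0 -0.2 0 0 0" --pt "0 0 -0.2 0 0 0" --pt "0 0.4 0 0 0 0" --pt "0 0.4 0 0 0 0" --pt "0 0.4 0 0 0 0" --pt "0 0.267 0 0 0 0" --pt "0 0 0 0 0 0" --pt "0 0 0 0 0 0" --pt "0 0 0.15 0 0 0" --pt "0 0 0.15 0 0 0" --pt "0 0 0.05 0 0 0" --pt "0 0 0.02 0 0 0" --pt "0 0 0 0 0 0" --pt "0 0 0 0 0 0"

```text
time: 7.92
ee_pos: [425.9, -265.4, 111.9]
orientation: [-0.0, 1.0, -0.013, 0.0]
ft_force: [-0.3, -0.2, 0.7]
opening: -0.002
finger_force: 0.2
```

Request:
play_rows --pt "0 0 0.02 0 0 0" --pt "0 0 0 0 0 0" --pt "0 0 0 0 0 0"

```text
time: 8.17
ee_pos: [426.0, -265.6, 111.6]
orientation: [-0.0, 1.0, -0.013, 0.0]
ft_force: [-0.2, 0.3, 1.2]
opening: 0.0
finger_force: 1.0
```

Request:
play_rows --pt "0 0 0.01 0 0 0" --pt "0 0 0 0 0 0" --pt "0 0 0 0 0 0"

```text
time: 8.42
ee_pos: [426.0, -265.6, 111.5]
orientation: [-0.0, 1.0, -0.013, 0.0]
ft_force: [-0.5, 1.4, 3.7]
opening: -0.004
finger_force: 2.1
```

Key_3 gives 3.7 N (pad force 2.1 N), so it is free as well. I still tap key_4, and a bit deeper if it stays soft.

Request:
play_rows --pt "0 0 -0.2 0 0 0" --pt "0 0 -0.2 0 0 0" --pt "0 0.4 0 0 0 0" --pt "0 0.4 0 0 0 0" --pt "0 0.4 0 0 0 0" --pt "0 0.267 0 0 0 0" --pt "0 0 0 0 0 0" --pt "0 0 0 0 0 0" --pt "0 0 0.15 0 0 0" --pt "0 0 0.15 0 0 0" --pt "0 0 0.05 0 0 0" --pt "0 0 0.02 0 0 0" --pt "0 0 0 0 0 0" --pt "0 0 0 0 0 0"

```text
time: 9.58
ee_pos: [424.7, -309.3, 112.0]
orientation: [-0.0, 1.0, -0.013, -0.0]
ft_force: [0.1, -0.4, 0.4]
opening: 0.004
finger_force: 0.2
```

Request:
play_rows --pt "0 0 0.03 0 0 0" --pt "0 0 0 0 0 0" --pt "0 0 0 0 0 0"

```text
time: 9.83
ee_pos: [424.8, -309.7, 111.3]
orientation: [0.0, 1.0, -0.013, 0.0]
ft_force: [-0.2, 0.7, 1.1]
opening: -0.001
finger_force: 0.2
```

Request:
play_rows --pt "0 0 0.03 0 0 0" --pt "0 0 0 0 0 0" --pt "0 0 0 0 0 0"

```text
time: 10.08
ee_pos: [424.7, -309.7, 110.3]
orientation: [0.0, 1.0, -0.013, 0.0]
ft_force: [-1.1, 0.1, -0.2]
opening: 0.0
finger_force: 0.2
```

Request:
play_rows --pt "0 0 0.03 0 0 0" --pt "0 0 0 0 0 0" --pt "0 0 0 0 0 0"

```text
time: 10.33
ee_pos: [424.7, -309.7, 109.3]
orientation: [0.0, 1.0, -0.013, 0.0]
ft_force: [0.1, -0.3, -0.5]
opening: 0.002
finger_force: 0.2
```

Key_4 sinks 2.7 mm at under 1 N, so it is the slack one and the other three resisted. I'll lift off to end the tap, then press it down gradually.

Request:
play_rows --pt "0 0 -0.2 0 0 0" --pt "0 0 -0.2 0 0 0" --pt "0 0 0 0 0 0" --pt "0 0 0 0 0 0" --pt "0 0 0 0 0 0" --pt "0 0 0.15 0 0 0" --pt "0 0 0.15 0 0 0" --pt "0 0 0.1 0 0 0" --pt "0 0 0.05 0 0 0" --pt "0 0 0.04 0 0 0" --pt "0 0 0.03 0 0 0" --pt "0 0 0 0 0 0" --pt "0 0 0 0 0 0"

```text
time: 11.42
ee_pos: [424.4, -309.4, 106.5]
orientation: [-0.0, 1.0, -0.013, -0.001]
ft_force: [-2.3, 1.9, 8.1]
opening: -0.002
finger_force: 4.0
```

Request:
play_rows --pt "0 0 0.02 0 0 0" --pt "0 0 0 0 0 0" --pt "0 0 0 0 0 0"

```text
time: 11.67
ee_pos: [424.4, -309.4, 106.0]
orientation: [-0.0, 1.0, -0.013, -0.001]
ft_force: [-3.1, 2.3, 8.9]
opening: 0.002
finger_force: 4.2
```

Request:
play_rows --pt "0 0 0.03 0 0 0" --pt "0 0 0.02 0 0 0" --pt "0 0 0 0 0 0" --pt "0 0 0 0 0 0"

```text
time: 12.0
ee_pos: [424.4, -309.5, 105.0]
orientation: [-0.0, 1.0, -0.013, -0.001]
ft_force: [-3.5, 4.3, 11.2]
opening: 0.001
finger_force: 5.5
```

Request:
play_rows --pt "0 0 0.02 0 0 0" --pt "0 0 0 0 0 0" --pt "0 0 0 0 0 0"

```text
time: 12.25
ee_pos: [424.4, -309.4, 104.9]
orientation: [-0.0, 1.0, -0.013, -0.001]
ft_force: [-4.6, 3.8, 13.2]
opening: 0.0
finger_force: 7.0
```

It has bottomed out: a 0.6 mm command moved it only 0.1 mm and the force rose to 13 N. I'll let go, rise, and back off out of the camera's view.

Request:
play_rows --pt "0 0 -0.1 0 0 0" --pt "0 0 -0.2 0 0 0" --pt "0 0 -0.4 0 0 0" --pt "0 0 -0.8 0 0 0" --pt "0 0 -0.9 0 0 0" --pt "0 0 -0.9 0 0 0" --pt "0 0 -0.9 0 0 0" --pt "-0.4 0.8 0 0 0 0" --pt "-0.4 0.8 0 0 0 0" --pt "-0.4 0.8 0 0 0 0" --pt "-0.4 0.8 0 0 0 0" --pt "-0.4 0.8 0 0 0 0" --pt "0 0 0 0 0 0" --pt "0 0 0 0 0 0" --pt "0 0 0 0 0 0"

```text
time: 13.5
ee_pos: [361.6, -427.6, 228.9]
orientation: [-0.0, 1.0, -0.013, 0.0]
ft_force: [0.9, -0.2, -0.9]
opening: 0.004
finger_force: 0.0
```

```bash
python3 - <<'E'
from h import *
s=ctrl.read_state();print(s["time"],s["ee_pos"],s["ft_force"])
a=ctrl.camera("scene");cv2.imwrite("pics/sc2.png",a[:,:,::-1])
b=cv2.imread("pics/s1.png")
x=cv2.resize(a[170:290,190:310,::-1],None,fx=5,fy=5,interpolation=2)
cv2.imwrite("pics/s2.png",x)
r=np.array(ray("top",361,253.7,106));d=np.array([-np.sin(np.radians(-1.52)),np.cos(np.radians(-1.52)),0])
f=np.array([425.9,-243.9,76.5])+110*d
print("rest px",proj("scene",f),"raised px",proj("scene",f+[0,0,10]),"in crop",(proj("scene",f)-[190,170])*5,(proj("scene",f+[0,0,10])-[190,170])*5)
E
```

```text
13.5 [ 361.55206254 -427.63604486  228.9368522 ] [ 0.9136154  -0.16099525 -0.87227016]
rest px [273.68061112 236.65784949] raised px [273.65272868 232.89846277] in crop [418.40305559 333.28924747] [418.26364339 314.49231386]
```

View pics/s2.png

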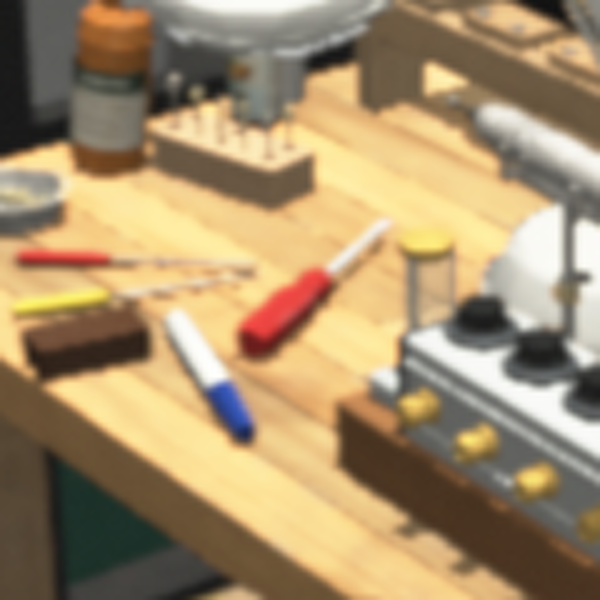

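The glass at (428,285) shows clear, with no dark float above the block edge at about row 320. I'll compare it with the earlier picture from before the press to be sure.

```bash
python3 - <<'E'
from h import *
b=cv2.resize(cv2.imread("pics/s1.png"),(210,180),interpolation=cv2.INTER_AREA)[46:76,70:105]
a=cv2.imread("pics/sc2.png")[216:246,260:295]
cv2.imwrite("pics/cmp.png",cv2.resize(np.hstack([b,a]),None,fx=11,fy=11,interpolation=2))
for d in ctrl.look_for("scene","float_top")[:3]:
  w=world("scene",d["centre"]);print(d["confidence"],w,proj("scene",w))
for r in range(226,242): print(r,b[r-216,10:18].mean(1).round(),a[r-216,10:18].mean(1).round())
E
```

```text
226 [170. 142. 124. 137. 161. 174. 178. 178.] [171. 142. 124. 139. 163. 175. 179. 179.]
227 [174. 147. 125. 133. 155. 168. 174. 175.] [177. 148. 125. 135. 157. 170. 175. 175.]
228 [173. 147. 126. 134. 153. 163. 166. 169.] [175. 149. 127. 137. 155. 163. 167. 169.]
229 [171. 146. 127. 138. 157. 165. 162. 161.] [173. 148. 128. 141. 160. 167. 162. 161.]
230 [173. 147. 128. 139. 158. 167. 168. 165.] [174. 148. 128. 142. 163. 170. 169. 166.]
231 [175. 150. 126. 131. 145. 156. 166. 171.] [177. 152. 131. 145. 163. 171. 179. 181.]
232 [178. 150. 121. 111. 117. 129. 143. 154.] [180. 153. 131. 147. 168. 184. 189. 188.]
233 [184. 153. 115.  94.  91.  98. 104. 111.] [187. 159. 131. 145. 178. 193. 189. 183.]
234 [196. 157. 112.  87.  82.  83.  83.  84.] [200. 169. 133. 140. 173. 185. 174. 164.]
235 [195. 151. 108.  85.  83.  91.  97.  96.] [200. 166. 135. 137. 164. 184. 193. 191.]
236 [169. 127. 103.  99. 105. 116. 124. 120.] [182. 158. 166. 184. 207. 230. 238. 233.]
237 [120. 102. 113. 124. 128. 133. 135. 131.] [139. 162. 215. 233. 240. 245. 246. 243.]
238 [ 93.  92. 114. 127. 133. 135. 136. 135.] [107. 145. 200. 230. 241. 245. 246. 246.]
239 [ 89.  85. 103. 115. 124. 130. 134. 135.] [ 92. 105. 144. 184. 219. 235. 243. 246.]
240 [ 91.  83.  95. 102. 108. 118. 125. 132.] [ 91.  92. 110. 128. 158. 196. 226. 239.]
241 [ 94.  90.  99. 100. 100. 104. 111. 121.] [103. 126. 135. 121. 116. 136. 171. 210.]
```

View pics/cmp.png

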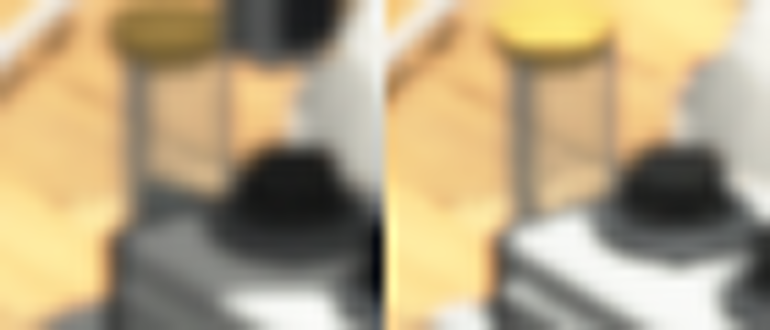

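The dark float showed at rows 232–235 before the press (left) and is gone below the block edge afterwards (right), so the valve is shut. The marker, offcut and the other things look unmoved. I'm handing in.

```bash
python3 -c "
from plant import ctrl
print(ctrl.finish_job())"
```

```text
the job is handed in; nothing more can be done
None
```

I tapped keys 1 to 4 in turn, found key_4 slack, then pressed it fully down and let it go; the float dropped, no other key was pressed past a light tap, and the job is handed in.

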